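Scrub the leaning jar with the bottle brush

ROBOT

A 6-joint arm with a two-finger parallel gripper is mounted at the origin on a cart in front of the work surface, level with it; the furniture and walls round the work are solid. World frame = base frame: x ahead of the robot, y to its left, z up, the work surface at z = 0. Lengths are in mm, angles in rad, forces in N, time in s.
With the tool pointing down it reaches from about 350 to 875 mm from the base axis. Payload 4.2 kg.
Tool frame: the origin (TCP) lies at the very end of the fingers, on their centre line; the grasp point (between the pads) lies 19 mm behind it; z points along the fingers, y is the line along which they close (so a half turn about z gives the same grasp; the last joint's range is limited). The gripper opens to 85 mm and grips with 20 to 120 N. Pads are 22 mm wide; open, the fingers measure 114 mm over their backs; the gripper's body (76 mm by 85 mm) begins 54 mm behind the grasp point. The pads swing forward as they close: fully open they stand 13 mm farther back than shut.
Start: joints at [-0.845, 0.385, 0.008, 0, -1.194, -0.259], TCP at [281.28, -558.104, 231.312] pointing down, gripper open.
Joint ranges: [-3.14, 3.14], [-1.21, 2.06], [-1.07, 1.41], [-3.16, 2.05], [-2.99, -0.16], [-3.1, 3.1]. Speed limits (rad/s): [2.79, 2.79, 3.14, 3.14, 3.14, 3.14].

INTERFACE

Orientations are given as a unit quaternion [x, y, z, w].
In Python, from bench import read_state, get_image, get_calibration, job_done gives the robot as it stands.
- The arm moves only by the shell command python3 -m creep 'ROWS'. ROWS is a JSON object of lists of equal length, an entry for each row: "translation": the shift along the world's x, y, z in cm, a list of three; "delta_rot": the turn, a rotation vector about the world's x, y, z in degrees, a list of three; "hand": the finger opening in cm, from 0 to 8.54. A call has 1 to 8 rows; each row is the pose to reach, as a shift and turn from the pose commanded when the call began; what a row does not reach only later rows make up. A row lasts 1/8 s, in which the tool goes at most 62.5 mm and 10.7 degrees, less where a joint would pass 70% of its speed; a pose out of reach is approached as far as the arm can. A call with a gripper value outside its range is refused whole. The fingers move at their own pace and stop on an object; the grip force is fixed at half the most. Time passes only in rows, so rows that repeat a pose let the fingers close. It gives the time, the measured TCP pose, the force, the opening and the grip force at its end, in the units of the state.
- read_state(): the state, without advancing time (a new reading comes with each control period).
- get_image(name): name is "side" or "top" or "wrist"; returns (picture, depth): 384x512x3 uint8, red, green, blue; 384x512 float32, mm along the optical axis (not along the pixel's ray), 0 where there is no reading.
- get_calibration(name): a dict with "intrinsics" (3x3 intrinsics, pixels), "xyz" and "attitude" of the camera in the world. Camera axes: x right, y down, z forward; pixel columns grow to the right and rows downward; lengths in mm; the calibration is good to about 2 mm. A picture is of the moment at which its call begins: read the wrist's pose just before it. get_calibration takes no time and is no camera call; for the wrist camera it gives the pose at the moment of the call.
- job_done(): hands the job in; it is judged then, once.
The state is a dict: "clock": time; "joints": joint angles; "joint_vel": joint speeds; "joint_efforts": joint torques, N m; "position": TCP position; "ee_rot": TCP orientation; "contact_force": force on the tool from outside, world axes, zero at the start; "wrist_torque": the same for the moment, N m; "gripper_width": finger opening in mm; "grasp_force": force on a finger pad.
Only numpy, scipy, OpenCV 4.12 (cv2) and the standard library are available. Lean on these libraries where they do the work, as an engineer would, in place of code of your own. Each camera call takes 0.05 s, during which the arm holds its last target. There are 200 camera calls.

TASK

Take the bottle brush out of its holder and scrub the inside of the amber jar that leans in its stand: push the brush right down to the bottom three times, drawing it up each time until about half of the bristle head shows above the mouth. Then put the brush back in its holder, bristles down, upright with its blue splash guard resting on the rim, let go of it, and leave the amber bottle, the lab timer and the tape roll where they are.

Things in the scene. Friction and masses are not known exactly. Their poses are not given: they have to be found in the camera images.
- brush: Bottle brush, 180 mm, 0.12 kg, head down in the holder at first. Origin: centre of the tip; z runs from tip to handle end. Along z: white head 0-55 mm (stiff core 32 mm thick; soft bristle ends out to 52 mm give way freely), steel stem 8 mm thick to 100 mm, flat blue round splash guard 88 mm wide from 100 to 104 mm, blue square handle 24 x 24 mm to 180 mm, faces square to x and y.
- jar: Amber wide-mouth jar fixed in its metal stand, leaning 35 degrees from vertical, roughly to the robot's right (-y). Origin: centre of the inner floor, 56 mm above the worktop; z runs along the jar axis out through the mouth. Inner diameter 62 mm, outer 71 mm, inner depth 82 mm (mouth centre at z = 82 mm). With the brush tip on the floor the guard stays 18 mm outside the mouth.
- jar_stand: Fixed metal stand of the jar, base plate 135 x 100 x 10 mm. Origin on the worktop straight under the centre of the jar's inner floor; z is up; the jar leans to the stand's -x side. Base plate from x = -102 to +33 mm.
- holder: Fixed grey upright cup that holds the brush, with a round black foot 100 mm in diameter. Origin at the centre of its underside, z up. Inner diameter 62 mm, outer 72 mm, rim 115 mm above the worktop. With the brush home its guard lies flat on the rim and the brush's tip is 15 mm above the worktop.
- amber_bottle: Amber reagent bottle with black cap, 66 mm in diameter, 140 mm high, bystander. Origin at the centre of its underside.
- lab_timer: Off-white lab timer, 66 x 72 x 36 mm, bystander. Origin at the centre of its underside.
- tape_roll: Roll of pale yellow tape lying flat, 84 mm in diameter, 19 mm high, bystander. Origin at the centre of its underside.
There are look-alikes about, which are no part of the job. What is shaped like the brush but turquoise is not meant.

How it is judged:
By the outcome, as a careful person would: the job done as asked, in the order asked, and still so for the second after the job is handed in, with the robot touching nothing.
It also fails if it takes over 59 s, if anything falls off the work surface, if the arm or the gripper's body presses on something with over 40 N, if the wrist force passes 120 N, or if a joint passes its speed limit or range.

## Working session

There is one attempt and no reset: what is moved stays moved. The work goes in short steps, Python scripts to look and compute and a shell command to move; the robot and the scene stay as the last step left them, time stands still between calls to the robot, and variables do not carry over. Pictures are saved under pics/ and viewed, at most 10 in all, crops included, and the job is handed in when it is done.

```bash
mkdir -p pics; ls; python3 - <<'E'
from bench import *
import cv2,numpy as np
print(read_state())
for n in ("top","side"):
    im,d=get_image(n); cv2.imwrite(f"pics/{n}0.png",im[:,:,::-1]); np.savez(f"{n}0.npz",im=im,d=d); print(n,get_calibration(n), (d>0).mean())
E
```

```text
pics
{'clock': 0.0, 'joints': array([-8.45368074e-01,  3.85542481e-01,  6.63557093e-03, -4.99803042e-04,
       -1.19397655e+00, -2.58600903e-01]), 'joint_vel': array([-0.00108553,  0.00209769, -0.00082755, -0.00077524,  0.00094465,
       -0.00071453]), 'joint_efforts': array([ 1.13855181e-04, -3.92291343e+01,  1.88400078e+01,  4.18603733e+00,
       -4.59898612e-03, -1.11255679e-05]), 'position': array([ 281.04582824, -557.60212363,  230.23375989]), 'ee_rot': array([-2.31210139e-01,  9.72903247e-01,  1.02950928e-03, -2.88263448e-04]), 'contact_force': array([-0.38499974, -0.08260729, -0.77609638]), 'wrist_torque': array([ 0.04813386,  0.0056886 , -0.035346  ]), 'grasp_force': 0.0, 'gripper_width': 85.7172725722649}
top {'intrinsics': array([[445.36751543,   0.        , 253.18394335],
       [  0.        , 445.36751543, 190.58404047],
       [  0.        ,   0.        ,   1.        ]]), 'xyz': array([ 336.9975345 ,    9.46013786, 1473.90097517]), 'attitude': array([-0.70414842,  0.70630838, -0.05251729,  0.05045197])} 0.9957326253255209
side {'intrinsics': array([[479.41579385,   0.        , 263.18353115],
       [  0.        , 479.41579385, 196.0647439 ],
       [  0.        ,   0.        ,   1.        ]]), 'xyz': array([-1022.75624826,    34.29936712,   771.14778231]), 'attitude': array([-0.57677682,  0.60506497, -0.39211659,  0.38401752])} 0.9961344401041666
```

View pics/top0.png

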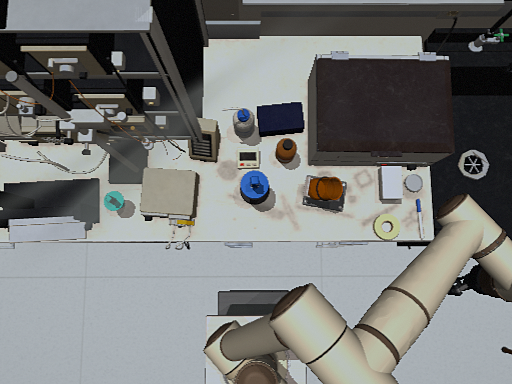

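View pics/side0.png

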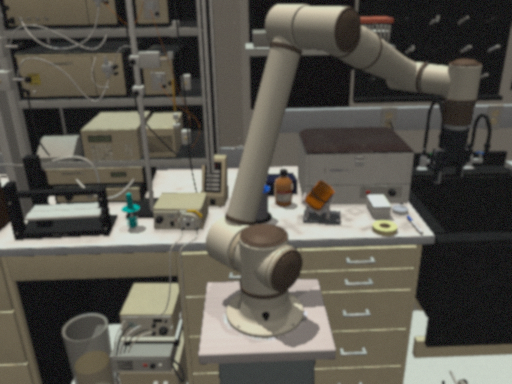

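Top view: the blue brush guard is at (255,187), the jar in its stand at (325,190), and the bottle at (287,150). The timer is at (249,159) and the tape at (386,226). The turquoise decoy is at (114,202). The side view agrees, with the brush hidden behind the arm. Next I'll measure the positions.

```bash
cat > h.py <<'E'
import numpy as np, cv2
from scipy.spatial.transform import Rotation as R
from bench import *
def cloud(im,d,c):
    K=c["intrinsics"]; v,u=np.mgrid[:384,:512]
    p=np.stack([(u-K[0,2])/K[0,0]*d,(v-K[1,2])/K[1,1]*d,d],-1)
    return p@R.from_quat(c["attitude"]).as_matrix().T+c["xyz"]
def ray(px,c,z):
    K=c["intrinsics"]; r=R.from_quat(c["attitude"]).as_matrix()@np.linalg.solve(K,[px[0],px[1],1.])
    return c["xyz"]+r*(z-c["xyz"][2])/r[2]
def mask(im,lo,hi): return cv2.inRange(cv2.cvtColor(im,cv2.COLOR_RGB2HSV),np.array(lo),np.array(hi))>0
E
python3 - <<'E'
from h import *
z=np.load("top0.npz"); im,d=z["im"],z["d"]; c=get_calibration("top"); P=cloud(im,d,c)
print("table",P[215,290],P[190,220],P[160,410] ,"oven",P[110,380],"whitebox",P[175,390])
m=mask(im,(100,120,60),(125,255,255)); m[:160]=0
n,l,s,ce=cv2.connectedComponentsWithStats(m.astype(np.uint8)); print(s,ce)
i=1+np.argmax(s[1:,4]); q=P[l==i]; print("blue z pct",np.percentile(q[:,2],[1,10,30,50,70,90,99]))
g=(l==i)&(abs(P[:,:,2]-119)<12); h=(l==i)&(P[:,:,2]>165)
(cx,cy),r=cv2.minEnclosingCircle(np.argwhere(g)[:,::-1].astype(np.float32)); print("guard",cx,cy,r,ray((cx,cy),c,119))
print("handle",h.sum(),P[h].mean(0), ray(np.argwhere(h)[:,::-1].mean(0),c,195), cv2.minAreaRect(P[h][:,:2].astype(np.float32)))
m=mask(im,(5,130,50),(18,255,255)); m[:, :300]=0; m[:, 350:]=0; m[:165]=0;m[215:]=0
print("jar",m.sum(),np.percentile(P[m],[1,50,99],axis=0))
for nme in("top","side"):
    zz=np.load(nme+"0.npz")["im"]
    b=(slice(140,220),slice(230,410)) if nme=="top" else (slice(140,240),slice(240,440))
    cv2.imwrite(f"pics/{nme}0c.png",cv2.resize(zz[b][:,:,::-1],None,fx=4,fy=4,interpolation=cv2.INTER_CUBIC))
E
```

```text
table [ 471.29987513 -117.32838933   -2.27139148] [556.14121824 116.02264453  -3.39099636] [ 631.70735083 -484.58245257  113.84572781] oven [ 751.46215465 -360.22791952  240.26604124] whitebox [ 595.08021867 -438.49839295   54.70738561]
[[     0      0    512    384 195978]
 [   241    171     28     28    589]
 [   416    199      5     13     41]] [[255.47003235 191.51877252]
 [254.16977929 184.30730051]
 [417.85365854 205.09756098]]
blue z pct [ 37.97544566 115.4316423  118.52177117 120.03675916 122.09539106
 190.53469581 199.99276551]
guard 254.3709716796875 184.18548583984375 14.010843276977539 [555.79513118   1.44377199 119.        ]
handle 68 [543.87774351   1.28719594 269.39006349] [5.55603858e+02 1.88652919e-01 1.95000000e+02] ((453.4115295410156, 0.012961387634277344), (23.528583526611328, 232.84510803222656), 89.94772338867188)
jar 640 [[ 509.15370849 -269.87531104   59.08985704]
 [ 545.35570178 -216.88020796  100.96977116]
 [ 579.19756615 -171.76544526  143.65879919]]
```

View pics/top0c.png

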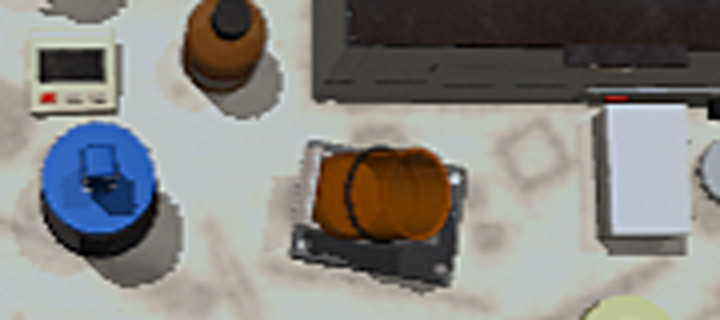

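Crop: the stand plate's corners are at full-image pixels of about (307,175.5), (347,182), (342.5,212) and (302.5,205.5). The handle top is a near-square at (254.5,180). I'll work out the stand pose, the oven's edge and the handle yaw, then get a wrist view.

```bash
python3 - <<'E'
from h import *
z=np.load("top0.npz"); im,d=z["im"],z["d"]; c=get_calibration("top"); P=cloud(im,d,c)
cs=np.array([ray(p,c,10) for p in [(307,175.5),(347,182),(342.5,212),(302.5,205.5)]]); print(cs.round())
for a,b in((0,1),(3,2),(1,2),(0,3)):
    v=cs[b]-cs[a]; print(np.linalg.norm(v), np.degrees(np.arctan2(v[1],v[0])))
print("oven front col340,380", [ (P[r,340].round(),P[r,380].round()) for r in (145,150,155,160,164,168)])
# plate region from depth: z 4..18 near
q=P[(abs(P[:,:,2]-8)<6)&(im.max(2)<110)]; q=q[(q[:,0]>460)&(q[:,0]<620)&(q[:,1]<-120)&(q[:,1]>-320)]
print(len(q), cv2.minAreaRect(q[:,:2].astype(np.float32)))
print(get_calibration("wrist"), read_state()["position"])
E
```

```text
[[ 602. -175.   10.]
 [ 580. -308.   10.]
 [ 480. -290.   10.]
 [ 502. -158.   10.]]
134.7975901270351 -99.55600776933046
133.46982724090307 -99.47331175215005
101.96348929006477 169.68295399412474
102.14713753073512 170.429183616502
oven front col340,380 [(array([ 650., -243.,  234.]), array([ 651., -359.,  230.])), (array([ 639., -245.,  220.]), array([ 638., -361.,  221.])), (array([ 637., -256.,  163.]), array([ 623., -360.,  222.])), (array([ 635., -269.,  100.]), array([ 634., -394.,  104.])), (array([ 637., -282.,   32.]), array([ 631., -407.,   56.])), (array([ 629., -288.,    3.]), array([ 623., -415.,   29.]))]
325 ((542.2499389648438, -232.2882080078125), (132.46876525878906, 105.72465515136719), 76.98839569091797)
{'intrinsics': array([[287.79960124,   0.        , 254.24952107],
       [  0.        , 287.79960124, 189.96756528],
       [  0.        ,   0.        ,   1.        ]]), 'xyz': array([ 216.06016286, -589.72727049,  373.01484952]), 'attitude': array([0.5188651 , 0.8425808 , 0.12345666, 0.0748001 ])} [ 281.04367431 -557.66604541  230.35327426]
```

```bash
python3 -m creep '{"translation":[[2,5,3],[4,10,7],[6,16,10],[8,22,14],[10,28,17],[12,33,18],[13,38,18],[13,38,18]],"delta_rot":[[0,0,6],[0,0,13],[0,0,20],[0,0,27],[0,0,35],[0,0,40],[0,0,45],[0,0,45]],"hand":[8.5,8.5,8.5,8.5,8.5,8.5,8.5,8.5]}'; python3 - <<'E'
from h import *
c=get_calibration("wrist"); s=read_state(); im,d=get_image("wrist"); print(s["position"],s["joints"],c)
cv2.imwrite("pics/w1.png",im[:,:,::-1]); np.savez("w1.npz",im=im,d=d,**c)
E
```

```text
clock: 1.1
position: [411.8, -175.2, 411.7]
ee_rot: [-0.588, 0.809, -0.0, 0.001]
contact_force: [-1.0, -0.2, 0.8]
gripper_width: 85.0
grasp_force: 0.0
[ 411.77845417 -175.20568193  411.69526174] [-3.75476044e-02 -6.61760936e-03 -4.45555970e-02 -5.89773070e-04
 -1.53181510e+00 -2.75485603e-01] {'intrinsics': array([[287.79960124,   0.        , 254.24952107],
       [  0.        , 287.79960124, 189.96756528],
       [  0.        ,   0.        ,   1.        ]]), 'xyz': array([ 389.17327373, -243.69486594,  554.34284909]), 'attitude': array([0.1539733 , 0.97738338, 0.14317276, 0.02270477])}
```

View pics/w1.png

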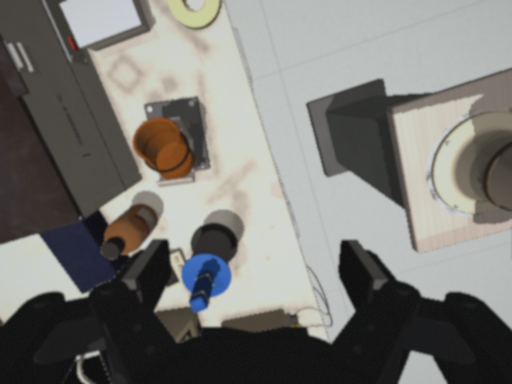

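Wrist view: the jar mouth is at (158,145), the stand plate around (178,140), the blue guard at (206,275), and the handle end at (197,304). Next I'll check the jar mouth with this view and move over the brush for a close look at the handle's yaw.

```bash
python3 -m creep '{"translation":[[3,4,0],[6,7.5,-3],[9,11,-6],[12,14.5,-10],[14.4,17.6,-14],[14.4,17.6,-15],[14.4,17.6,-15]],"delta_rot":[[0,0,5],[0,0,10],[0,0,15],[0,0,18],[0,0,18],[0,0,18],[0,0,18]],"hand":[8.5,8.5,8.5,8.5,8.5,8.5,8.5]}'; python3 - <<'E'
from h import *
z=np.load("w1.npz"); c1={k:z[k] for k in("intrinsics","xyz","attitude")}
ct=get_calibration("top")
m=mask(z["im"],(5,130,60),(18,255,255)); m[185:]=0; m[:,:110]=0
P=cloud(z["im"],z["d"],c1); print("jar w1",m.sum(),np.percentile(P[m],[2,50,98],axis=0).round())
def proj(p,c):
    q=R.from_quat(c["attitude"]).as_matrix().T@(np.array(p)-c["xyz"]); return (c["intrinsics"]@q/q[2])[:2]
print("mouth pred in w1, top, plate corners w1:",proj((538.8,-245.4,123.2),c1),proj((538.8,-245.4,123.2),ct))
for p in [(602,-175,10),(580,-308,10),(480,-290,10),(502,-158,10)]: print(proj(p,c1))
print("holder",ray((206,275),c1,119))
c=get_calibration("wrist"); s=read_state(); im,d=get_image("wrist"); print(s["position"],s["joints"],c)
np.savez("w2.npz",im=im,d=d,**c)
a=cv2.resize(z["im"][90:200,110:230],None,fx=3,fy=3)
b=cv2.resize(im,None,fx=0.9,fy=0.9); o=np.zeros((max(a.shape[0],b.shape[0]),a.shape[1]+b.shape[1],3),np.uint8)
o[:a.shape[0],:a.shape[1]]=a; o[:b.shape[0],a.shape[1]:]=b; o=o[:,:800]; cv2.imwrite("pics/w2.png",o[:,:,::-1]); print(o.shape)
E
```

```text
clock: 2.02
position: [554.9, -3.5, 260.3]
ee_rot: [-0.705, 0.709, 0.001, -0.001]
contact_force: [1.3, -0.5, 0.5]
gripper_width: 85.0
grasp_force: 0.0
jar w1 2424 [[ 510. -267.   47.]
 [ 548. -225.   99.]
 [ 577. -175.  142.]]
mouth pred in w1, top, plate corners w1: [157.74582372 135.103635  ] [334.84912654 189.21163956]
[160.9483345  174.08249551]
[143.06711744 102.33697837]
[198.28654698  94.4091535 ]
[212.31063596 166.72538198]
holder [556.20016984   0.93925173 119.        ]
[554.88629856  -3.49485878 260.32012453] [ 2.86054701e-01  2.46996359e-01 -1.17604710e-01  4.48295724e-04
 -1.20908653e+00 -2.92184059e-01] {'intrinsics': array([[287.79960124,   0.        , 254.24952107],
       [  0.        , 287.79960124, 189.96756528],
       [  0.        ,   0.        ,   1.        ]]), 'xyz': array([554.83351171, -75.27996789, 403.09283239]), 'attitude': array([ 0.00292501,  0.98956454,  0.14405498, -0.00127934])}
(346, 800, 3)
```

View pics/w2.png

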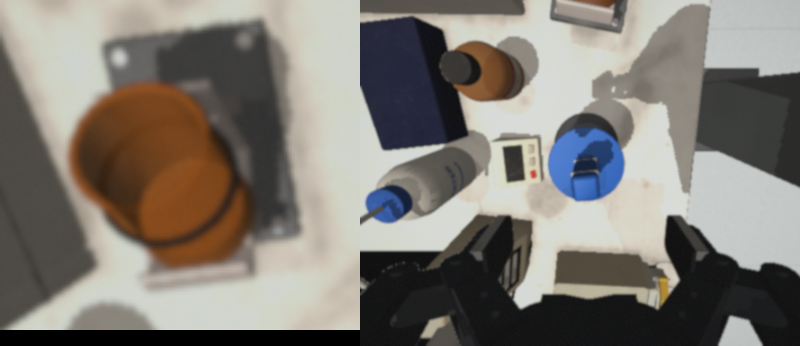

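The mouth and plate agree with the top view to about 3 mm. The handle looks square to the tool, and the guard is at about (586,162) in the composite. I'll put numbers on the handle's top face.

```bash
python3 - <<'E'
from h import *
z=np.load("w2.npz"); c={k:z[k] for k in("intrinsics","xyz","attitude")}; im,d=z["im"],z["d"]; P=cloud(im,d,c)
m=mask(im,(100,100,40),(125,255,255)); m[:,:200]=0
g=m&(abs(P[:,:,2]-119)<8); t=m&(P[:,:,2]>186)
print(g.sum(),t.sum(),np.percentile(P[t][:,2],[10,50,90]))
px=np.argwhere(t)[:,::-1].astype(np.float32); print("top px",cv2.minAreaRect(px),px.min(0),px.max(0))
w=np.array([ray(p,c,195)[:2] for p in px],np.float32); print("top face",cv2.minAreaRect(w),w.mean(0))
px=np.argwhere(m)[:,::-1].astype(np.float32); q=cv2.minEnclosingCircle(px[px[:,1]<185]); print("guard",q,ray(q[0],c,119))
q=P[g][:,:2]; print("guard pts",(q.min(0)+q.max(0))/2,q.max(0)-q.min(0))
z=np.load("w1.npz"); c1={k:z[k] for k in("intrinsics","xyz","attitude")}
for p in [(144,105),(198,97),(209,168)]: print("plate w1",ray(p,c1,10).round(1))
E
```

```text
3992 895 [192.35294603 194.50601852 195.65034932]
top px ((245.49722290039062, 181.78871154785156), (66.68319702148438, 77.65776062011719), 24.70242691040039) [211. 143.] [289. 222.]
top face ((561.4878540039062, -18.258567810058594), (60.16122817993164, 50.434295654296875), 67.04109954833984) [ 5.5751630e+02 -3.2168248e-01]
guard ((251.0, 179.0), 41.30385208129883) [557.57855616  -2.44719059 119.        ]
guard pts [557.70588152   0.56900885] [84.52535041 83.09795941]
plate w1 [ 580.3 -303.2   10. ]
plate w1 [ 482.1 -286.    10. ]
plate w1 [ 509.  -157.6   10. ]
```

```bash
python3 -m creep '{"translation":[[0.2,0.4,-3],[0.2,0.4,-7],[0.2,0.4,-10.5],[0.2,0.4,-12.6],[0.2,0.4,-12.6],[0.2,0.4,-12.6],[0.2,0.4,-12.6],[0.2,0.4,-12.6]],"delta_rot":[[0,0,0],[0,0,0],[0,0,0],[0,0,0],[0,0,0],[0,0,0],[0,0,0],[0,0,0]],"hand":[8.5,8.5,8.5,8.5,8.5,2,2,2]}'; python3 -m creep '{"translation":[[0,0,0],[0,0,0],[0,0,0],[0,0,0]],"delta_rot":[[0,0,0],[0,0,0],[0,0,0],[0,0,0]],"hand":[1.5,1.5,1.5,1.5]}'
```

```text
clock: 3.08
position: [557.7, 1.9, 136.3]
ee_rot: [-0.706, 0.709, -0.0, 0.001]
contact_force: [-0.5, 0.3, -0.4]
gripper_width: 31.8
grasp_force: 0.0
clock: 3.58
position: [557.8, 2.0, 136.4]
ee_rot: [-0.706, 0.708, -0.001, 0.0]
contact_force: [-0.2, 0.7, 5.8]
gripper_width: 24.1
grasp_force: 55.6
```

```bash
python3 -m creep '{"translation":[[0,0,2],[0,0,5],[0,0,9],[0,0,13],[0,0,15.4],[0,0,15.4]],"delta_rot":[[0,0,0],[0,0,0],[0,0,0],[0,0,0],[0,0,0],[0,0,0]],"hand":[1.5,1.5,1.5,1.5,1.5,1.5]}'; python3 -m creep '{"translation":[[-0.2,-4,0],[-0.6,-8,0],[-1.2,-13,0],[-1.8,-18,0],[-2.4,-23.5,0],[-3,-29,0],[-3.2,-32.8,0],[-3.2,-32.8,0]],"delta_rot":[[5,-0.8,0],[10,-1.7,0],[15,-2.5,0],[20,-3.4,0],[25,-4.2,0],[30,-5,0],[34.5,-5.8,0],[34.5,-5.8,0]],"hand":[1.5,1.5,1.5,1.5,1.5,1.5,1.5,1.5]}'; python3 - <<'E'
from h import *
c=get_calibration("wrist"); s=read_state(); im,d=get_image("wrist"); im2,d2=get_image("side"); s=read_state(); print(s["position"],s["joints"],R.from_quat(s["ee_rot"]).as_matrix()[:,2])
np.savez("w3.npz",im=im,d=d,**c)
o=np.zeros((384,800,3),np.uint8); o[:,:512]=im; o[:264,512:]=cv2.resize(im2[150:242,340-60:380],(288,264)); cv2.imwrite("pics/w3.png",o[:,:,::-1])
E
```

```text
clock: 4.32
position: [557.8, 2.2, 290.4]
ee_rot: [-0.706, 0.709, -0.001, 0.002]
contact_force: [0.3, 0.2, -2.3]
gripper_width: 23.7
grasp_force: 55.4
clock: 5.32
position: [523.9, -329.8, 283.6]
ee_rot: [-0.669, 0.679, 0.178, 0.244]
contact_force: [0.6, 0.5, -1.8]
gripper_width: 23.3
grasp_force: 57.6
[ 524.8236015  -326.35466185  286.42010725] [-0.58932455  0.51122349  0.41886074 -0.55918749 -1.73311813  0.56132682] [ 0.09305745  0.56753704 -0.81807214]
```

View pics/w3.png

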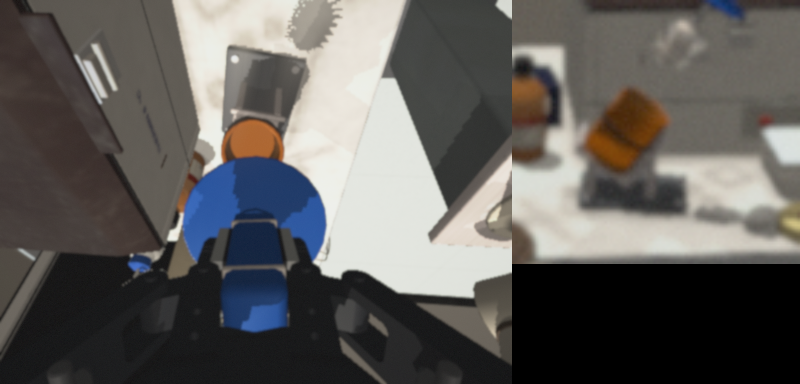

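Guard at (255,212) is in line with the jar behind it at (252,145), so I'll go down and insert.

```bash
python3 -m creep '{"translation":[[0,-0.1,-2.2],[0,-0.1,-4.5],[0,-0.1,-4.5],[0.2,1.1,-6.2],[0.4,2.4,-8],[0.6,3.5,-9.6],[0.6,3.5,-9.6]],"delta_rot":[[0,0,0],[0,0,0],[0,0,0],[0,0,0],[0,0,0],[0,0,0],[0,0,0]],"hand":[1.5,1.5,1.5,1.5,1.5,1.5,1.5]}'; python3 - <<'E'
from h import *
s=read_state(); p=s["position"];Rm=R.from_quat(s["ee_rot"]).as_matrix(); t=p+121*Rm[:,2]-[547,-197,56]
a=np.array([-.095,-.566,.819]); print(p,"tip along axis",t@a,"off",t-(t@a)*a,"F",s["contact_force"],s["wrist_torque"],Rm[:,2])
im,d=get_image("side"); cv2.imwrite("pics/s4.png",cv2.resize(im[150:242,260:400],None,fx=5,fy=5,interpolation=cv2.INTER_CUBIC)[:,:,::-1])
E
```

```text
clock: 6.3
position: [531.3, -289.4, 193.5]
ee_rot: [-0.674, 0.675, 0.176, 0.244]
contact_force: [-0.5, -0.3, -1.2]
gripper_width: 23.7
grasp_force: 57.5
[ 531.34934372 -289.39262183  193.52524738] tip along axis 45.40589221209679 off [-0.09691158  1.80326978  1.2271019 ] F [-0.5392537  -0.25359171 -1.19120659] [-1.41433514e+00  2.34581154e-01 -4.99562200e-04] [ 0.09289409  0.56608394 -0.81909686]
```

View pics/s4.png

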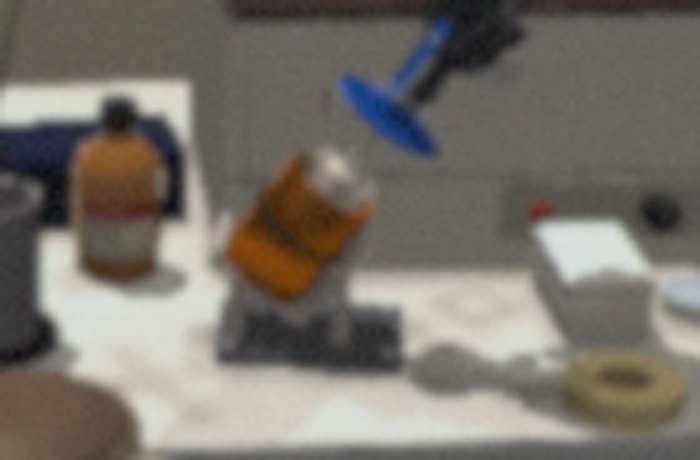

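Head is inside the jar mouth (345,175), with the guard above it, and the forces are free. Next I'll go to the floor.

```bash
python3 -m creep '{"translation":[[0.12,0.7,-1],[0.24,1.4,-2.1],[0.36,2.1,-3.1],[0.42,2.5,-3.6],[0.42,2.5,-3.6],[0.42,2.5,-3.6]],"delta_rot":[[0,0,0],[0,0,0],[0,0,0],[0,0,0],[0,0,0],[0,0,0]],"hand":[1.5,1.5,1.5,1.5,1.5,1.5]}'
python3 -m creep '{"translation":[[0.02,0.11,-0.16],[0.04,0.23,-0.33],[0.04,0.23,-0.33],[0.04,0.23,-0.33]],"delta_rot":[[0,0,0],[0,0,0],[0,0,0],[0,0,0]],"hand":[1.5,1.5,1.5,1.5]}'
```

```text
clock: 7.1
position: [534.9, -267.8, 159.6]
ee_rot: [-0.674, 0.676, 0.174, 0.243]
contact_force: [-3.3, -5.5, 8.3]
gripper_width: 23.4
grasp_force: 58.5
clock: 7.6
position: [534.9, -267.7, 159.5]
ee_rot: [-0.675, 0.675, 0.172, 0.243]
contact_force: [-6.0, -10.0, 17.5]
gripper_width: 23.6
grasp_force: 59.8
```

Contact came about 5 mm early, with a 21 N axial force. I'll check where the guard sits in the tool frame, and the guard-to-mouth gap.

```bash
python3 - <<'E'
from h import *
c=get_calibration("wrist"); s=read_state(); im,d=get_image("wrist"); im2,d2=get_image("side")
Rm=R.from_quat(s["ee_rot"]).as_matrix()
P=(cloud(im,d,c)-s["position"])@Rm
m=mask(im,(100,100,40),(125,255,255)); m[:,:170]=0; m[:,340:]=0
q=P[m&(d>0)]; q=q[(q[:,2]>2)&(q[:,2]<40)&(np.hypot(q[:,0],q[:,1])<55)]
far=q[q[:,0]>20]; print(len(q),"guard z in tool frame",np.percentile(far[:,2],[10,50,90]),"xy range",q.min(0),q.max(0))
A=np.c_[q[:,:2],np.ones(len(q))]; w=np.linalg.lstsq(A,q[:,2],rcond=None)[0]; r=abs(A@w-q[:,2])<3; print(np.linalg.lstsq(A[r],q[r,2],rcond=None)[0])
a=np.zeros((384,800,3),np.uint8); a[:]=0
b=cv2.resize(im2[165:225,290:370],(480,360),interpolation=cv2.INTER_CUBIC); a[:360,:480]=b; a[:240,480:]=cv2.resize(im[80:320,130:380],(320,240)); cv2.imwrite("pics/s5.png",a[:,:,::-1])
E
```

```text
8697 guard z in tool frame [17.09867671 17.87854927 18.69959871] xy range [-21.05666666 -43.48637504   2.22418915] [43.69027827 43.04502106 20.38702142]
[ 2.05005150e-03 -2.39954282e-03  1.78179600e+01]
```

View pics/s5.png

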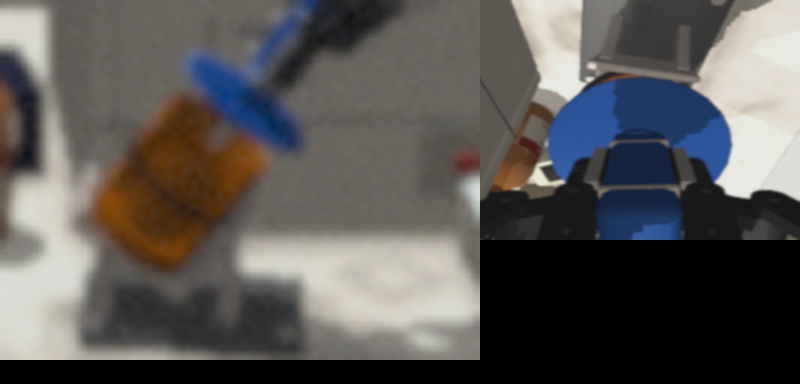

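The guard is 17.8 mm ahead of the TCP, so the brush hasn't slipped. The force is purely axial and the guard sits about 18 mm off the mouth, so the tip is on the floor. Next I'll draw up by about 55 mm.

```bash
python3 -m creep '{"translation":[[-0.1,-0.8,1.2],[-0.25,-1.6,2.4],[-0.4,-2.5,3.6],[-0.5,-3.1,4.5],[-0.57,-3.4,4.95],[-0.57,-3.4,4.95],[-0.57,-3.4,4.95]],"delta_rot":[[0,0,0],[0,0,0],[0,0,0],[0,0,0],[0,0,0],[0,0,0],[0,0,0]],"hand":[1.5,1.5,1.5,1.5,1.5,1.5,1.5]}'; python3 - <<'E'
from h import *
s=read_state(); p=s["position"]; a=np.array([-.095,-.566,.819]); v=p-[534.9,-267.7,159.5]; print(p,v@a,v-(v@a)*a,s["contact_force"])
im2,d2=get_image("side"); b=cv2.resize(im2[165:225,290:370],(480,360),interpolation=cv2.INTER_CUBIC);cv2.imwrite("pics/s6.png",b[:,:,::-1])
E
```

```text
clock: 8.57
position: [530.0, -297.4, 203.1]
ee_rot: [-0.673, 0.676, 0.175, 0.244]
contact_force: [-0.1, -0.3, -1.9]
gripper_width: 23.6
grasp_force: 57.7
[ 530.03752897 -297.42524087  203.06176587] 52.96350732386643 [0.16906217 0.25210428 0.18465337] [-0.0868724  -0.26900105 -1.89817139]
```

View pics/s6.png

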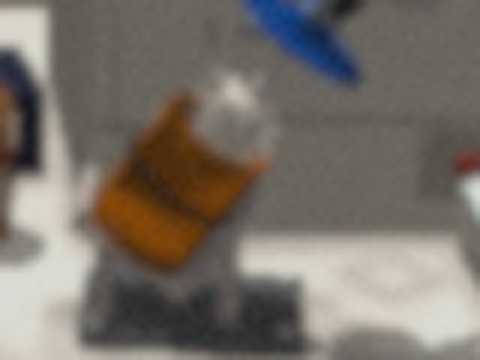

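About half the head shows above the mouth at (235,115), after a 53 mm draw. Now strokes 2 and 3.

```bash

D='import sys'; 
python3 -m creep '{"translation":[[0.1,0.8,-1.2],[0.25,1.6,-2.4],[0.4,2.5,-3.6],[0.5,3.0,-4.4],[0.57,3.4,-4.95],[0.57,3.4,-4.95],[0.57,3.4,-4.95]],"delta_rot":[[0,0,0],[0,0,0],[0,0,0],[0,0,0],[0,0,0],[0,0,0],[0,0,0]],"hand":[1.5,1.5,1.5,1.5,1.5,1.5,1.5]}'
python3 -m creep '{"translation":[[-0.1,-0.8,1.2],[-0.25,-1.6,2.4],[-0.4,-2.5,3.6],[-0.5,-3.1,4.5],[-0.58,-3.45,5.05],[-0.58,-3.45,5.05],[-0.58,-3.45,5.05]],"delta_rot":[[0,0,0],[0,0,0],[0,0,0],[0,0,0],[0,0,0],[0,0,0],[0,0,0]],"hand":[1.5,1.5,1.5,1.5,1.5,1.5,1.5]}'
python3 -m creep '{"translation":[[0.1,0.8,-1.2],[0.25,1.6,-2.4],[0.4,2.5,-3.6],[0.5,3.0,-4.4],[0.58,3.45,-5.05],[0.58,3.45,-5.05],[0.58,3.45,-5.05]],"delta_rot":[[0,0,0],[0,0,0],[0,0,0],[0,0,0],[0,0,0],[0,0,0],[0,0,0]],"hand":[1.5,1.5,1.5,1.5,1.5,1.5,1.5]}'
python3 -m creep '{"translation":[[-0.1,-0.8,1.2],[-0.25,-1.6,2.4],[-0.4,-2.5,3.6],[-0.5,-3.1,4.5],[-0.58,-3.45,5.05],[-0.58,-3.45,5.05],[-0.58,-3.45,5.05]],"delta_rot":[[0,0,0],[0,0,0],[0,0,0],[0,0,0],[0,0,0],[0,0,0],[0,0,0]],"hand":[1.5,1.5,1.5,1.5,1.5,1.5,1.5]}'
```

```text
clock: 9.5
position: [535.0, -267.9, 159.3]
ee_rot: [-0.675, 0.675, 0.172, 0.243]
contact_force: [-6.7, -10.3, 17.2]
gripper_width: 23.5
grasp_force: 57.0
clock: 10.38
position: [530.0, -297.9, 204.0]
ee_rot: [-0.673, 0.676, 0.175, 0.244]
contact_force: [-0.6, 0.4, -1.2]
gripper_width: 23.2
grasp_force: 58.4
clock: 11.25
position: [534.9, -267.4, 159.6]
ee_rot: [0.675, -0.675, -0.172, -0.243]
contact_force: [-5.9, -7.7, 17.9]
gripper_width: 23.3
grasp_force: 60.5
clock: 12.12
position: [530.0, -297.9, 204.1]
ee_rot: [-0.673, 0.676, 0.175, 0.244]
contact_force: [0.5, -0.8, -0.9]
gripper_width: 23.4
grasp_force: 58.7
```

```bash
python3 -m creep '{"translation":[[-0.2,-1.2,1.7],[-0.4,-2.5,3.6],[-0.5,-2.8,4.1],[-0.5,-2.8,6.5],[-0.5,-2.8,8.6],[-0.5,-2.8,8.6]],"delta_rot":[[0,0,0],[0,0,0],[0,0,0],[0,0,0],[0,0,0],[0,0,0]],"hand":[1.5,1.5,1.5,1.5,1.5,1.5]}'
python3 -m creep '{"translation":[[0.2,4,0],[0.7,9,0],[1.2,14,0],[1.8,19,0],[2.4,24.5,0],[3,29.5,0],[3.3,32.8,0],[3.3,32.8,0]],"delta_rot":[[-5,0.8,0],[-10,1.7,0],[-15,2.5,0],[-20,3.4,0],[-25,4.2,0],[-30,5,0],[-34.5,5.8,0],[-34.5,5.8,0]],"hand":[1.5,1.5,1.5,1.5,1.5,1.5,1.5,1.5]}'
python3 -m creep '{"translation":[[0,0,0],[0,0,0],[0,0,0]],"delta_rot":[[0,0,0],[0,0,0],[0,0,0]],"hand":[1.5,1.5,1.5]}'
python3 - <<'E'
from h import *
c=get_calibration("wrist"); s=read_state(); im,d=get_image("wrist")
Rm=R.from_quat(s["ee_rot"]).as_matrix(); print(s["position"],Rm[:,2])
P=(cloud(im,d,c)-s["position"])@Rm
m=mask(im,(100,100,40),(125,255,255)); m[:,:170]=0; m[:,340:]=0
q=P[m&(d>0)]; q=q[(q[:,2]>12)&(q[:,2]<25)&(np.hypot(q[:,0],q[:,1])<55)]
A=np.c_[q[:,:2],np.ones(len(q))]; print(np.linalg.lstsq(A,q[:,2],rcond=None)[0],(q.min(0)+q.max(0))/2,q.max(0))
E
```

```text
clock: 12.88
position: [525.5, -326.1, 291.6]
ee_rot: [-0.673, 0.676, 0.174, 0.245]
contact_force: [0.9, 0.3, -1.6]
gripper_width: 23.4
grasp_force: 58.8
clock: 13.88
position: [556.9, 5.4, 288.0]
ee_rot: [0.708, -0.706, -0.002, 0.002]
contact_force: [-0.2, -1.0, -0.9]
gripper_width: 23.2
grasp_force: 58.9
clock: 14.25
position: [558.0, 0.5, 290.4]
ee_rot: [-0.705, 0.709, 0.0, 0.0]
contact_force: [-1.0, -0.4, -0.4]
gripper_width: 23.3
grasp_force: 58.9
[5.57974186e+02 4.71178995e-01 2.90439008e+02] [-1.05501376e-04  2.90593770e-04 -9.99999952e-01]
[ 1.00281368e-02 -1.94544373e-03  1.71859864e+01] [10.16418833  0.18289147 16.33295266] [43.44274527 43.27330431 20.66481725]
```

```bash
python3 -m creep '{"translation":[[0,0.1,-3],[0,0.1,-6],[0,0.1,-9],[0,0.1,-12],[0,0.1,-14.3],[0,0.1,-15.3],[0,0.1,-15.3],[0,0.1,-15.3]],"delta_rot":[[0,0,0],[0,0,0],[0,0,0],[0,0,0],[0,0,0],[0,0,0],[0,0,0],[0,0,0]],"hand":[1.5,1.5,1.5,1.5,1.5,1.5,1.5,1.5]}'
python3 -m creep '{"translation":[[0,0,-0.1],[0,0,-0.2],[0,0,-0.2]],"delta_rot":[[0,0,0],[0,0,0],[0,0,0]],"hand":[1.5,1.5,1.5]}'
```

```text
clock: 15.3
position: [558.7, 2.6, 138.3]
ee_rot: [-0.705, 0.709, -0.0, 0.001]
contact_force: [0.1, 0.7, -0.4]
gripper_width: 23.5
grasp_force: 58.9
clock: 15.68
position: [558.4, 2.8, 136.4]
ee_rot: [-0.706, 0.709, -0.0, 0.0]
contact_force: [-1.3, 2.0, 4.0]
gripper_width: 23.4
grasp_force: 59.5
```

Rim contact (4 N) came at the original height. I'll release and withdraw.

```bash
python3 -m creep '{"translation":[[0,0,0],[0,0,0],[0,0,0],[0,0,0],[0,0,0],[0,0,0]],"delta_rot":[[0,0,0],[0,0,0],[0,0,0],[0,0,0],[0,0,0],[0,0,0]],"hand":[3,5,7,8.5,8.5,8.5]}'
python3 -m creep '{"translation":[[0,0,2],[0,0,5],[0,0,8],[0,0,12],[0,-3,15],[0,-6,18],[0,-6,18],[0,-6,18]],"delta_rot":[[0,0,0],[0,0,0],[0,0,0],[0,0,0],[0,0,0],[0,0,0],[0,0,0],[0,0,0]],"hand":[8.5,8.5,8.5,8.5,8.5,8.5,8.5,8.5]}'
python3 - <<'E'
from h import *
c=get_calibration("wrist"); im,d=get_image("wrist"); P=cloud(im,d,c)
m=mask(im,(100,100,40),(125,255,255)); g=m&(abs(P[:,:,2]-119)<12)&(np.hypot(P[:,:,0]-557,P[:,:,1])<60)
q=P[g]; A=np.c_[q[:,:2]-[557,0],np.ones(len(q))]; print(len(q),np.linalg.lstsq(A,q[:,2],rcond=None)[0],(q.min(0)+q.max(0))/2)
im2,_=get_image("top")
o=np.zeros((384,800,3),np.uint8); o[:,:512]=im; o[:220,512:]=cv2.resize(im2[140:240,230:361],(288,220)); cv2.imwrite("pics/end.png",o[:,:,::-1])
E
```

```text
clock: 16.42
position: [558.1, 2.7, 135.5]
ee_rot: [-0.706, 0.709, -0.0, 0.0]
contact_force: [0.2, -0.7, -0.1]
gripper_width: 85.3
grasp_force: 0.0
clock: 17.42
position: [557.6, -57.1, 314.7]
ee_rot: [-0.705, 0.709, 0.001, -0.0]
contact_force: [0.2, -0.6, 0.1]
gripper_width: 85.1
grasp_force: 0.0
2639 [ 8.83198809e-04 -4.23095612e-04  1.18988330e+02] [558.25391966   0.55905397 123.45992588]
```

View pics/end.png

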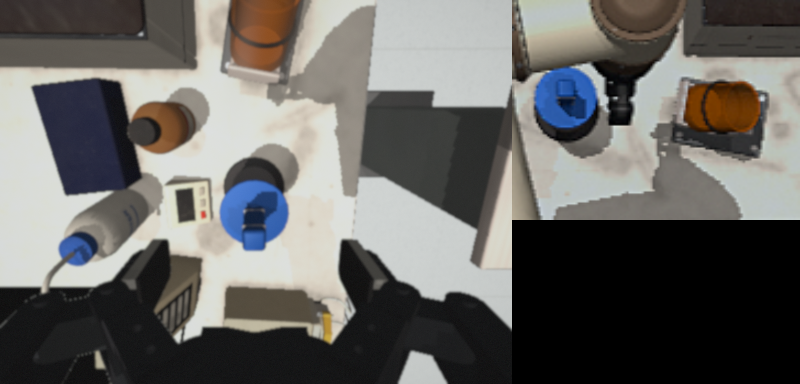

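The brush is upright at (254,212). Its guard is flat at z = 119 mm with tilt under 0.1°, and the bottle (160,127) and timer (189,201) are undisturbed. Handing in.

```bash
python3 -c "from bench import job_done; print(job_done())"
```

```text
the job is handed in; nothing more can be done
None
```

The amber jar was scrubbed with three strokes to the bottom, the brush is back upright in its holder and released with its guard flat on the rim, and the job was handed in at about 17.5 s; I did not re-check the tape roll, but the arm did not go near it.

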